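# Shim the rocking stirrer

## Robot

A 7-joint arm with a two-finger parallel gripper is mounted at the origin on a cart in front of the work surface, level with it; the furniture and walls round the work are solid. World frame = base frame: x ahead of the robot, y to its left, z up, the work surface at z = 0. Lengths are in mm, angles in degrees, forces in N, time in s.
With the tool pointing down it reaches from about 425 to 875 mm from the base axis. Payload 4.7 kg.
Tool frame: the origin (TCP) lies midway between the tips of the shut fingers; the grasp point (between the pads) lies grip_depth behind it (grip_depth is the distance from the TCP to the grasp point, in mm); x points along the fingers, z is the direction in which the jaws open and shut, and the axes are right-handed (so a half turn about x gives the same grasp; the last joint's range is limited). The gripper opens to 85 mm and grips with 20 to 120 N. Pads are 22 mm wide; open, the fingers measure 114 mm over their backs; the gripper's body (76 mm by 85 mm) begins 54 mm behind the grasp point. The pads swing forward as they close: fully open they stand 13 mm farther back than shut.
Start: joints at [-63.65, 18.392, -4.016, 83.108, 1.295, 78.541, -3.26], TCP at [280.295, 586.48, 231.349] pointing down, gripper open.
Joint ranges: [-163.93, 163.93], [-17.29, 119.83], [-79.2, 71.16], [3.27, 140.29], [-89.18, 269.18], [5.43, 117.66], [-154.24, 154.24]. Speed limits (degrees/s): [147.25, 147.25, 180, 180, 180, 180, 180].

## Interface

Orientations are given as [roll, pitch, yaw] about the fixed x, y, z axes, in that order (R = Rz(yaw) Ry(pitch) Rx(roll)).
In Python, from cell import * gives the robot as it stands. The module is installed in compiled form; this text tells all that it offers.
- The arm moves only by the tool step_arm, never from a script. Its argument "steps" is one flat list of numbers, 7 for each row, row after row: the turn, a rotation vector about the world's x, y, z in units of 5 degrees (1.0 is 5 degrees), then the shift along the world's x, y, z in units of 25 mm (1.0 is 25 mm), then the closure, from 0 (fully open) to 1 (shut). In form: [rx, ry, rz, dx, dy, dz, gripper, rx, ry, rz, dx, dy, dz, gripper, ...]. A call has 1 to 10 rows; each row shifts and turns the commanded pose from where the row before left it; what a row does not reach is not made up. A row lasts 1/12 s, in which the tool goes at most 41.7 mm and 7.16 degrees, less where a joint would pass 70% of its speed; a pose out of reach is approached as far as the arm can. A call is refused whole if a number of a shift passes 1 or a number of a turn 1, either way. A call with a gripper value outside its range is refused whole. The fingers move at their own pace and stop on an object; "newtons" is the grip in N (left out, the last holds). Time passes only in rows, so rows that do not move let the fingers close. It gives the time, the measured TCP pose, the force and the opening at its end, in the units of the state.
- get_state(): the state, without advancing time (a new reading comes with each control period).
- capture(name): name is "scene" or "top" or "wrist"; returns a dict with "image" (480x640x3 uint8, blue, green, red), "fx", "fy", "cx", "cy" (pixels), "world_from_camera" (4x4, takes a point from camera to world coordinates). Camera axes: x right, y up, looking along -z (the intrinsics and any distortion apply to the point x, -y, -z); pixel columns grow to the right and rows downward; lengths in mm; the calibration is good to about 2 mm. A picture is of the moment at which its call begins. There is no depth.
- job_done(): hands the job in, once; it reports no verdict.
Trained networks look in the newest picture that a camera, given by its name, has taken for a name from the list of things; names that differ only in an ending like _2 or _b are one class to them, and where a whole thing is asked for, a point or a joint stands for the part that bears it (a point fixed in the world has none). Each returns a list of dicts, best first, with "conf" (0 to 1); they miss things now and then, are a little off and sometimes report something else, mostly with a low value. They report only what shows in the picture. A call takes as long as a camera call.
- search_frame(camera, thing): "centre" ([column, row] as shares, 0 to 1, of the picture: columns of its width, rows of its height, amid what is visible of it).
- cut_out(camera, thing): "mask" (480x640 bool, what is visible of it) and "centre" ([column, row] as shares, 0 to 1, of the picture: columns of its width, rows of its height, amid what is visible of it).
- tip_of(camera, thing): "centre" ([column, row] as shares, 0 to 1, of the picture: columns of its width, rows of its height: a listed point, or the origin of a listed thing).
The state is a dict: "time": time; "q": joint angles; "qvel": joint speeds; "joint_efforts": joint torques, N m; "tool_pos": TCP position; "tool_rot": TCP orientation; "wrist_force": force on the tool from outside, world axes, zero at the start; "wrist_torque": the same for the moment, N m; "grip_width": finger opening in mm.
Only numpy, scipy, OpenCV 4.12 (cv2) and the standard library are available. Lean on these libraries where they do the work, as an engineer would, in place of code of your own. Each camera call takes 0.05 s, during which the arm holds its last target.

## Task

The magnetic stirrer has lost the rubber pad of its front right foot, so that corner hangs free and the stirrer rocks. Without gripping or lifting anything, push the grey wedge shim, thin end first, into the gap under the short foot until it goes tight, but not so hard that the stirrer is jacked up or shoved from its place; then press down firmly on the top plate over that foot to check that the corner no longer dips, and leave the stirrer standing so. Leave the things around it where they are.

Things in the scene. Friction and masses are not known exactly. Their poses are not given: they have to be found in the camera images.
- stirrer: White box-shaped magnetic stirrer, loose, 1.8-2.7 kg: 130 mm deep (x), 120 wide (y); underside 14 mm, flat top plate 65 mm up. Origin: middle of the housing at desk level. +x to its back, +y to the left seen from the robot, z up; the knob side faces the robot. Four round feet at x +-50, y +-45 mm, one short. Unshimmed, about 4 N down over the short foot begin to tip it (0.07 rad at most); it rocks back when let go.
- short_foot (a point): Centre of the underside of the short front right foot (flat 18 mm disc, grey, without rubber pad): 5 mm above the desk while the stirrer stands level. Axes as the stirrer's.
- rocking_corner (a point): Point on the flat upper face of the top plate near its front right corner, 16 mm behind the middle of the short foot: where to press down for the rocking test (z = 65 mm). About 10 N is a firm press.
- shim: Grey wedge shim flat before the short foot, 80 mm long (x), 44 wide (y), 40 g; 1.5 mm thick at the thin end (+x), rising evenly to 12 mm near the heel (-x). Origin: centre of its underside. It slides with under 0.5 N until the foot touches its slope, 25 mm from the thin end; then it goes tight and the push rises steeply: 4 N is snug, above 6 to 12 N it jacks up or shoves the stirrer. It stays where left.
- shim_tip (a point): Middle of the thin end of the shim, on its underside.
- shim_heel (a point): Middle of the shim's upright heel face (44 mm wide, 12 mm high), 6 mm above the desk: where to push. Axes as the shim's, so the push goes along +x.
- stain_bottle: Bystander: white dropper bottle with a blue cap, 34 mm wide, 79 mm high, standing behind the stirrer on the right. Origin: centre of its underside.
- sample_cup: Bystander: sample cup with a white screw lid, 64 mm wide, 69 mm high, standing at the left of the stirrer. Origin: centre of its underside.
- sticky_pad: Bystander: yellow pad of sticky notes, 51 x 51 x 13 mm, lying to the right of the shim, before the strip analyser. Origin: centre of its underside.
- rear_left_foot (a point): Centre of the underside of the rear left foot (tapered rubber pad, 11 mm wide below), on the desk (z = 0) when the stirrer stands level.
- front_left_foot (a point): Centre of the underside of the front left foot (tapered rubber pad, 11 mm wide below), on the desk (z = 0) when the stirrer stands level.
- rear_right_foot (a point): Centre of the underside of the rear right foot (tapered rubber pad, 11 mm wide below), on the desk (z = 0) when the stirrer stands level.
- cover_glass_box: Bystander: small white box of cover glasses, 30 x 32 x 14 mm, lying in front of the stirrer, to the left of the shim. Origin: centre of its underside.

How it is judged (in metres and radians):
On the way, in this order (a step that is already met when the one before it is completed fails the run):
1. the shim is tight under the short foot and the stirrer stands level on its other three feet, the fingers off the stirrer (contact force between shim and stirrer above 0.5 N and angle between stirrer's own z axis and vertical below 0.02 rad and x of short_foot in the frame of shim below 0.03 m and y of short_foot in the frame of shim between -0.024 and 0.024 m and height (world z) of each of rear_left_foot, front_left_foot, rear_right_foot below 0.0015 m and contact force between the fingers and stirrer below 0.5 N), for 0.2 s.
2. the fingers press down over the short foot (6 N or more, within 40 mm of the marked point) and the corner does not dip: the stirrer stays level and the shim bears the press (contact force between the fingers and stirrer above 6 N and contact force between shim and stirrer above 4 N and horizontal distance between the grasp point and rocking_corner below 0.04 m and height (world z) of the grasp point above 0.06 m and angle between stirrer's own z axis and vertical below 0.02 rad and height (world z) of each of rear_left_foot, front_left_foot, rear_right_foot below 0.0015 m), for 0.2 s.
At the end, for the whole second after the job is handed in: The shim lies under the short foot and carries it (more than 0.5 N), the stirrer is level to 0.02 rad with its other three feet on the desk (within 1.5 mm), not more than 30 mm from where it stood, and all is at rest (contact force between shim and stirrer above 0.5 N and angle between stirrer's own z axis and vertical below 0.02 rad and x of short_foot in the frame of shim below 0.03 m and y of short_foot in the frame of shim between -0.024 and 0.024 m and height (world z) of each of rear_left_foot, front_left_foot, rear_right_foot below 0.0015 m and distance of stirrer from where it was at the start of the episode below 0.03 m and linear speed of each of stirrer, shim below 0.01 m/s); the robot touches nothing.
It fails at once if the shim is lifted or tipped off the desk (height (world z) of shim above 0.012 m or angle between shim's own z axis and vertical above 0.3 rad).
It fails at once if the shim is gripped or rammed (more than 30 N from the fingers) (contact force between the fingers and shim above 30 N).
It fails at once if the stirrer is lifted or tipped (height (world z) of stirrer above 0.012 m or angle between stirrer's own z axis and vertical above 0.2 rad).
It fails at once if the stirrer is shoved more than 30 mm from its place (distance of stirrer from where it was at the start of the episode above 0.03 m).
It fails at once if a thing standing around is moved more than 20 mm (distance of any of stain_bottle, sample_cup, cover_glass_box, sticky_pad from where it was at the start of the episode above 0.02 m).
It also fails if it takes over 58 s, if anything falls off the work surface, if the arm or the gripper's body presses on something with over 40 N, if the wrist force passes 120 N, or if a joint passes its speed limit or range.

## Working session

There is one attempt and no reset: what is moved stays moved. The work goes in short steps, Python scripts to look and compute and a tool call to move; the robot and the scene stay as the last step left them, time stands still between calls to the robot, and variables do not carry over. Pictures are saved under pics/ and viewed, and the job is handed in when it is done.

Besides the shell and the picture viewer there is one more tool, called by a JSON object that holds its "api" and its "payload", one argument or row to a line. step_arm: Moves the arm, as the interface text tells. Its arguments: {"type":"object","properties":{"steps":{"type":"array"},"newtons":{"type":"number"}},"required":["steps"]}

```bash
mkdir -p pics; ls; python3 - <<'E'
from cell import *
import cv2
s=get_state(); print(s)
for n in ("scene","top","wrist"):
    c=capture(n); cv2.imwrite(f"pics/{n}0.png",c["image"]); print(n,c["fx"],c["cx"],c["cy"],c["world_from_camera"].round(3) if hasattr(c["world_from_camera"],'round') else c["world_from_camera"], [k for k in c])
E
```

```text
pics
{'time': 0.0, 'q': array([-63.64989357,  18.4373506 ,  -4.0160019 ,  83.17589495,
         1.29628937,  78.54153023,  -3.26051481]), 'qvel': array([-0.02853047, -0.05393263, -0.07855184,  0.039791  ,  0.09572469,
       -0.02601183,  0.07214574]), 'joint_efforts': array([-3.89625975e-04, -4.93580997e+01, -3.82879162e-01, -3.14333224e+01,
        1.27617409e-02,  1.13124191e-02,  4.57777816e-08]), 'tool_pos': array([280.07598095, 585.95497995, 230.23425367]), 'tool_rot': array([-176.34335115,   89.89032113, -111.88349711]), 'wrist_force': array([ 0.19882173, -0.35119609,  0.29009447]), 'wrist_torque': array([-0.01687996, -0.06125177, -0.00793572]), 'grip_width': 85.62129797326989}
scene 558.6822645456034 321.57755879703285 235.65812451005195 [[ 6.00000e-01  6.01000e-01 -5.28000e-01  8.96620e+01]
 [-8.00000e-01  4.55000e-01 -3.92000e-01 -3.94440e+01]
 [ 5.00000e-03  6.58000e-01  7.53000e-01  7.65831e+02]
 [ 0.00000e+00  0.00000e+00  0.00000e+00  1.00000e+00]] ['image', 'fx', 'fy', 'cx', 'cy', 'world_from_camera']
top 518.1787863137129 314.84699605962834 238.02637399914275 [[-1.40000e-02  9.95000e-01 -1.03000e-01  4.87915e+02]
 [-1.00000e+00 -1.60000e-02 -2.20000e-02  3.15110e+02]
 [-2.40000e-02  1.03000e-01  9.94000e-01  9.06837e+02]
 [ 0.00000e+00  0.00000e+00  0.00000e+00  1.00000e+00]] ['image', 'fx', 'fy', 'cx', 'cy', 'world_from_camera']
wrist 385.7405935583661 320.4234864389517 242.39887657772368 [[ 4.32000e-01 -8.66000e-01 -2.53000e-01  2.14630e+02]
 [ 9.02000e-01  4.14000e-01  1.24000e-01  6.16758e+02]
 [-2.00000e-03 -2.82000e-01  9.59000e-01  3.73254e+02]
 [ 0.00000e+00  0.00000e+00  0.00000e+00  1.00000e+00]] ['image', 'fx', 'fy', 'cx', 'cy', 'world_from_camera']
```

View pics/scene0.png

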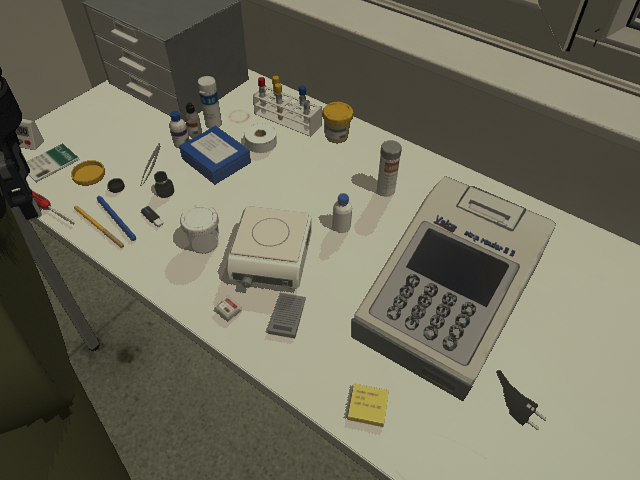

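View pics/top0.png

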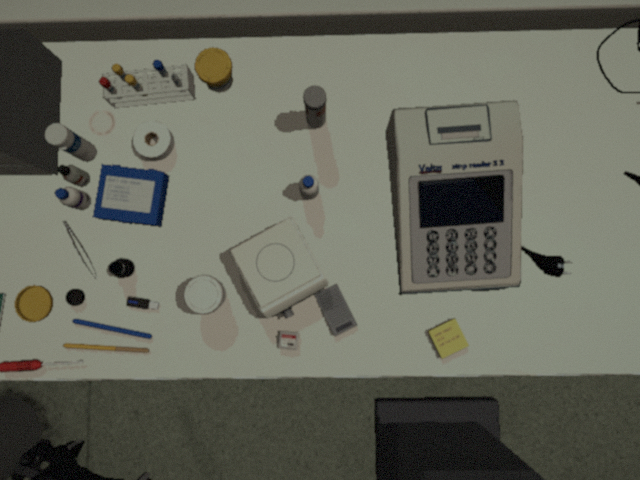

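```bash
cat > h.py <<'E'
from cell import *
import cv2, numpy as np
from scipy.spatial.transform import Rotation as R
def ray(c,uv):
    W=np.array(c["world_from_camera"]); x=(uv[0]-c["cx"])/c["fx"]; y=-(uv[1]-c["cy"])/c["fy"]
    return W[:3,3], W[:3,:3]@np.array([x,y,-1])
def onz(c,uv,z):
    o,d=ray(c,uv); return o+d*(z-o[2])/d[2]
def proj(c,p):
    W=np.array(c["world_from_camera"]); q=W[:3,:3].T@(np.array(p)-W[:3,3])
    return np.array([c["cx"]+c["fx"]*q[0]/-q[2], c["cy"]-c["fy"]*q[1]/-q[2]])
def px(e): return np.array(e["centre"])*[640,480]
E
python3 - <<'E'
from h import *
Z=dict(stirrer=0,short_foot=5,rocking_corner=65,shim=0,shim_tip=0,shim_heel=6,stain_bottle=0,sample_cup=0,sticky_pad=0,cover_glass_box=0,rear_left_foot=0,front_left_foot=0,rear_right_foot=0)
for cam in ("top","scene"):
    c=capture(cam)
    for t,z in Z.items():
        for e in tip_of(cam,t)[:2]:
            print(cam,t,round(e["conf"],2),px(e).round(0),onz(c,px(e),z).round(1))
E
```

```text
top stirrer 0.89 [278. 269.] [529.  400.3   0. ]
top rocking_corner 0.75 [312. 273.] [518.9 339.1  65. ]
top shim 0.73 [336. 311.] [454.6 300.2   0. ]
top shim_tip 0.92 [326. 289.] [492.3 318.    0. ]
top shim_heel 0.91 [345. 330.] [422.5 285.4   6. ]
top stain_bottle 0.77 [306. 185.] [677.4 349.1   0. ]
top sticky_pad 0.6 [444. 338.] [406.8 117.    0. ]
top cover_glass_box 0.89 [287. 341.] [404.2 385.8   0. ]
top rear_left_foot 0.69 [214. 295.] [485.1 513.6   0. ]
top front_left_foot 0.61 [281. 268.] [530.7 395.4   0. ]
scene stirrer 0.76 [273. 257.] [535.4 398.    0. ]
scene stirrer 0.38 [288. 316.] [456.3 298.8   0. ]
scene short_foot 0.6 [292. 287.] [501.9 328.1   5. ]
scene short_foot 0.33 [305. 243.] [590.8 370.4   5. ]
scene rocking_corner 0.95 [295. 257.] [517.6 332.   65. ]
scene shim 0.78 [286. 315.] [454.7 302.5   0. ]
scene shim_tip 0.76 [292. 298.] [488.3 315.8   0. ]
scene stain_bottle 0.6 [338. 224.] [667.9 352.1   0. ]
scene sticky_pad 0.78 [371. 403.] [412.6 109.4   0. ]
scene sticky_pad 0.23 [273. 259.] [532.2 394.8   0. ]
scene cover_glass_box 0.91 [228. 313.] [402.6 380.5   0. ]
scene front_left_foot 0.9 [239. 278.] [465.8 414.3   0. ]
scene front_left_foot 0.6 [289. 315.] [458.2 298.1   0. ]
scene rear_right_foot 0.71 [301. 241.] [594.3 380.6   0. ]
```

```bash
cat > fit.py <<'E'
from h import *
from scipy.optimize import minimize
def boxpts(kind):
    if kind=="shim":
        return np.array([[sx*40,sy*22,z] for sy in(-1,1) for sx,z in((1,0),(1,1.5),(-1,0),(-1,12))],float)
    return np.array([[sx*65,sy*60,z] for sx in(-1,1) for sy in(-1,1) for z in(14,65)],float)
def render(c,P,pose):
    r=R.from_euler('z',pose[2],degrees=True).apply(P)+[pose[0],pose[1],0]
    q=np.array([proj(c,p) for p in r]).astype(np.float32)
    h=cv2.convexHull(q); m=np.zeros((1920,2560),np.uint8)
    cv2.fillConvexPoly(m,np.round((h+.5)*4-.5).astype(np.int32),1); 
    return cv2.resize(m*255,(640,480),interpolation=cv2.INTER_AREA)/255.
def fit(kind,p0,cams=("top","scene")):
    P=boxpts(kind); obs=[]
    for cam in cams:
        c=capture(cam); m=cut_out(cam,kind)
        if m: obs.append((cam,c,m[0]["mask"].astype(float))); print(cam,m[0]["conf"],m[0]["mask"].sum())
    def cost(p,ob): return sum(np.abs(render(c,P,p)-m).sum() for _,c,m in ob)
    def go(ob):
        best=None
        for k in range(2):
            x0=p0 if best is None else best.x
            s=minimize(cost,x0,(ob,),method="Nelder-Mead",options=dict(initial_simplex=np.array([x0,x0+[6,0,0],x0+[0,6,0],x0+[0,0,5.]])))
            best=s
        return best
    for o in obs:
        s=go([o]); print(kind,o[0],s.x.round(1),round(s.fun))
    s=go(obs); print(kind,"both",s.x.round(1),round(s.fun)); return s.x
if __name__=="__main__":
    fit("shim",np.array([455,301,25.])); fit("stirrer",np.array([532,395,25.]))
E
python3 fit.py; python3 - <<'E'
from h import *
c=capture("top");i=c["image"][210:360,220:370];cv2.imwrite("pics/t1.png",cv2.resize(i,(600,600),interpolation=cv2.INTER_CUBIC))
c=capture("scene");i=c["image"][200:350,200:350];cv2.imwrite("pics/s1.png",cv2.resize(i,(600,600),interpolation=cv2.INTER_CUBIC))
E
```

```text
top 0.88 1166
scene 0.66 1146
shim top [456.7 302.7  26.4] 59
shim scene [457.6 301.8  25.1] 58
shim both [456.9 302.   26. ] 141
top 0.95 5908
scene 0.92 5475
stirrer top [527.6 394.4  28. ] 247
stirrer scene [528.6 394.6  31. ] 442
stirrer both [527.8 394.3  28.8] 744
```

View pics/t1.png

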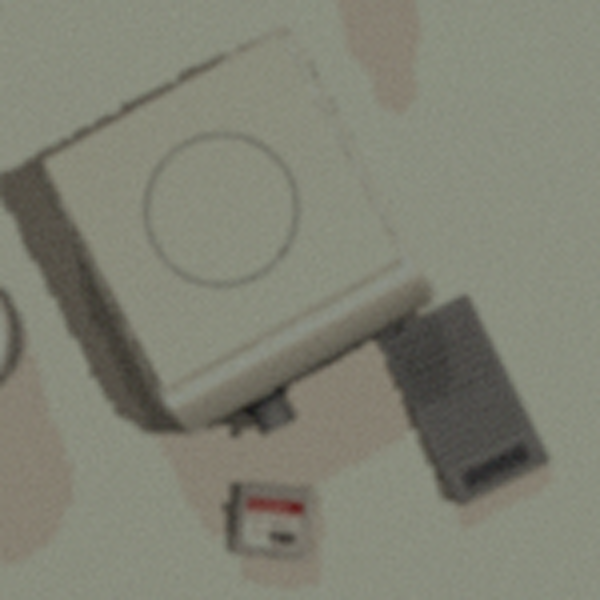

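View pics/s1.png

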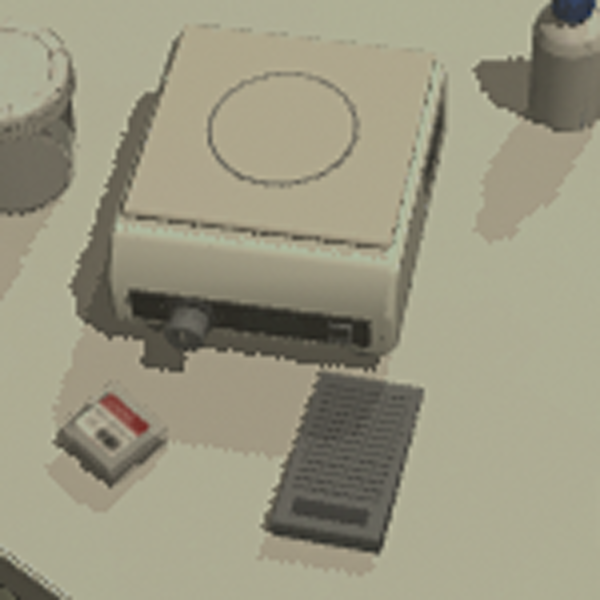

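```bash
python3 - <<'E'
import cell; print([ (k) for k in dir(cell) if not k.startswith('__')])
from h import *
s=get_state(); M=R.from_euler('xyz',s["tool_rot"],degrees=True).as_matrix(); print(M.round(3)); print(s['time'])
z=M[:,2]; print("jaw yaw",np.degrees(np.arctan2(z[1],z[0])))
for pose in [(456.9,302,26)]:
    x,y,a=pose; d=np.array([np.cos(np.radians(a)),np.sin(np.radians(a))]); print("heel",np.array([x,y])-40*d,"dir",d)
try: print(grip_depth)
except Exception as e: print(e)
E
```

```text
['IKError', 'capture', 'cut_out', 'get_state', 'grip_depth', 'job_done', 'search_frame', 'tip_of']
[[ 0.    -0.902  0.431]
 [ 0.     0.431  0.902]
 [-1.    -0.     0.   ]]
2.05
jaw yaw 64.45892072374271
heel [420.94823815 284.46515413] dir [0.89879405 0.43837115]
18.700000000000003
```

{"api": "step_arm", "payload": {
  "steps": [0, 0, 0.7, 0.3, -0.9, 0, 1, 0, 0, 0.7, 0.3, -0.9, 0, 1, 0, 0, 0.7, 0.3, -0.9, 0, 1, 0, 0, 0.7, 0.3, -0.9, 0, 1, 0, 0, 0.7, 0.3, -0.9, 0, 1, 0, 0, 0.7, 0.3, -0.9, 0, 1, 0, 0, 0.7, 0.3, -0.9, 0, 1, 0, 0, 0.7, 0.3, -0.9, 0, 1, 0, 0, 0.7, 0.3, -0.9, 0, 1, 0, 0, 0.7, 0.3, -0.9, 0, 1],
  "newtons": 30
}}

```text
time: 2.88
tool_pos: [355.6, 360.4, 231.5]
tool_rot: [-45.7, 90.0, 54.0]
wrist_force: [0.9, -0.1, 0.5]
grip_width: 0.1
```

{"api": "step_arm", "payload": {
  "steps": [0, 0, 0.55, 0.25, -0.6, -0.85, 1, 0, 0, 0.55, 0.25, -0.6, -0.85, 1, 0, 0, 0.55, 0.25, -0.6, -0.85, 1, 0, 0, 0.55, 0.25, -0.6, -0.85, 1, 0, 0, 0.55, 0.25, -0.6, -0.85, 1, 0, 0, 0.55, 0.25, -0.6, -0.85, 1, 0, 0, 0, 0, 0, 0, 1]
}}

```text
time: 3.47
tool_pos: [391.7, 266.3, 100.0]
tool_rot: [112.8, 89.5, -131.4]
wrist_force: [0.3, -0.8, -0.9]
grip_width: 0.6
```

```bash
cat > st.py <<'E'
from h import *
s=get_state(); M=R.from_euler('xyz',s["tool_rot"],degrees=True).as_matrix()
print("t",round(s["time"],2),"pos",s["tool_pos"].round(2),"jaw",round(np.degrees(np.arctan2(M[1,2],M[0,2])),1),"down",M[:,0].round(3),"F",s["wrist_force"].round(2),"q",s["q"].round(0))
E
python3 st.py; python3 - <<'E'
from h import *
for n in ("scene","wrist"):
    c=capture(n); cv2.imwrite(f"pics/{n}1.png",c["image"])
E
```

```text
t 3.47 pos [391.71 266.3   99.97] jaw 115.8 down [-0.005 -0.006 -1.   ] F [ 0.25 -0.82 -0.89] q [-43.   4.   5. 116.  -0.  60.  79.]
```

View pics/scene1.png

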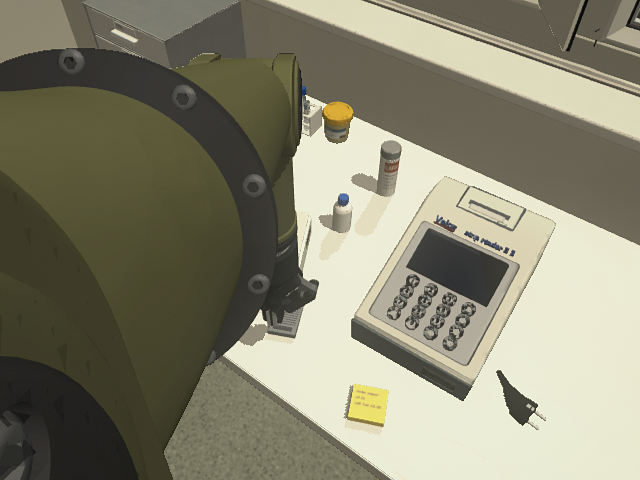

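View pics/wrist1.png

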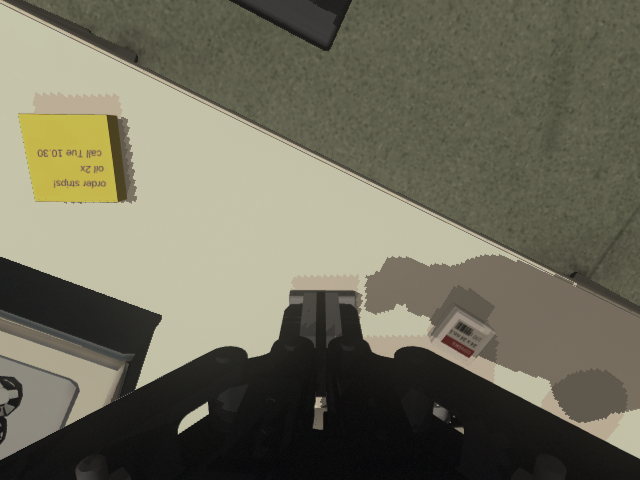

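{"api": "step_arm", "payload": {
  "steps": [0, 0, 0, -0.1, 0.2, -0.9, 1, 0, 0, 0, 0, 0, -0.9, 1, 0, 0, 0, 0, 0, -0.9, 1, 0, 0, 0, 0, 0, -0.8, 1, 0, 0, 0, 0, 0, 0, 1, 0, 0, 0, 0, 0, 0, 1]
}}

```text
time: 4.07
tool_pos: [390.1, 277.8, 17.0]
tool_rot: [-12.5, 90.0, 103.5]
wrist_force: [-0.6, -0.2, 2.0]
grip_width: 0.0
```

```bash
python3 st.py; python3 - <<'E'
from h import *
c=capture("top");i=c["image"][230:380,240:390];cv2.imwrite("pics/t2.png",cv2.resize(i,(600,600),interpolation=cv2.INTER_CUBIC))
c=capture("scene");i=c["image"][200:400,200:400];cv2.imwrite("pics/s2.png",cv2.resize(i,(600,600),interpolation=cv2.INTER_CUBIC))
E
```

```text
t 4.07 pos [390.11 277.8   17.05] jaw 116.0 down [-0.  0. -1.] F [-0.62 -0.16  2.  ] q [-43.  11.   5. 120.  -1.  50.  78.]
```

View pics/t2.png

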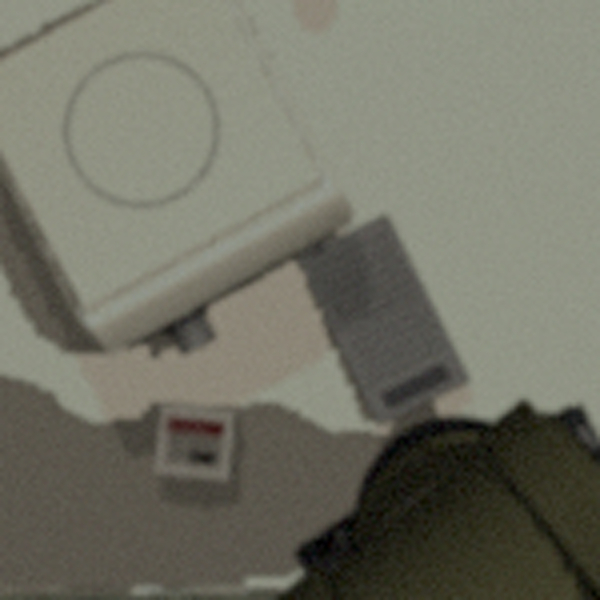

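View pics/s2.png

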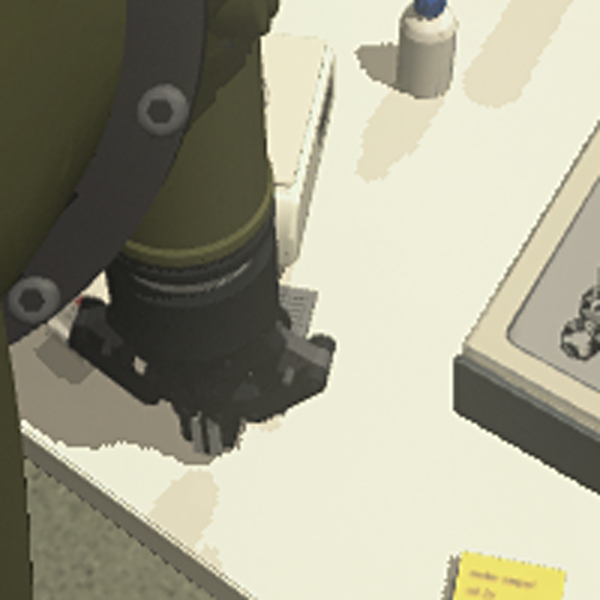

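{"api": "step_arm", "payload": {
  "steps": [0, 0, 0, 0.08, -0.16, -0.2, 1, 0, 0, 0, 0, 0, -0.2, 1, 0, 0, 0, 0, 0, 0, 1, 0, 0, 0, 0, 0, 0, 1, 0, 0, 0, 0, 0, 0, 1]
}}

```text
time: 4.58
tool_pos: [392.4, 272.5, 6.5]
tool_rot: [-47.0, 90.0, 68.9]
wrist_force: [0.7, 0.6, 0.1]
grip_width: -0.4
```

```bash
python3 st.py
```

```text
t 4.58 pos [392.37 272.52   6.51] jaw 115.9 down [ 0.  0. -1.] F [0.68 0.6  0.05] q [-42.  12.   5. 120.  -1.  48.  79.]
```

{"api": "step_arm", "payload": {
  "steps": [0, 0, 0, 0.15, 0.073, 0, 1, 0, 0, 0, 0.15, 0.073, 0, 1, 0, 0, 0, 0.15, 0.073, 0, 1, 0, 0, 0, 0.15, 0.073, 0, 1, 0, 0, 0, 0.15, 0.073, 0, 1, 0, 0, 0, 0.15, 0.073, 0, 1, 0, 0, 0, 0.15, 0.073, 0, 1, 0, 0, 0, 0.15, 0.073, 0, 1]
}}

```text
time: 5.25
tool_pos: [422.6, 287.2, 6.3]
tool_rot: [84.7, 90.0, -159.4]
wrist_force: [-0.7, 0.2, -0.1]
grip_width: -0.1
```

```bash
python3 st.py; python3 - <<'E'
from h import *
c=capture("top");i=c["image"][230:380,240:390];cv2.imwrite("pics/t3.png",cv2.resize(i,(600,600),interpolation=cv2.INTER_CUBIC))
E
```

```text
t 5.25 pos [422.63 287.2    6.27] jaw 116.0 down [-0. -0. -1.] F [-0.71  0.18 -0.14] q [-42.  15.   5. 116.  -2.  49.  80.]
```

View pics/t3.png

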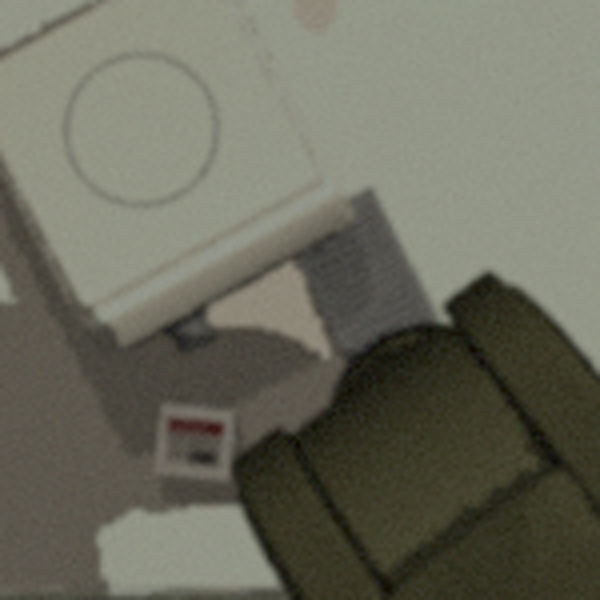

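{"api": "step_arm", "payload": {
  "steps": [0, 0, 0, 0.072, 0.035, 0, 1, 0, 0, 0, 0.072, 0.035, 0, 1, 0, 0, 0, 0.072, 0.035, 0, 1, 0, 0, 0, 0.072, 0.035, 0, 1, 0, 0, 0, 0.072, 0.035, 0, 1, 0, 0, 0, 0.072, 0.035, 0, 1]
}}

```text
time: 5.8
tool_pos: [433.2, 292.4, 6.3]
tool_rot: [-26.3, 90.0, 89.7]
wrist_force: [-0.3, -0.2, -1.0]
grip_width: -0.0
```

```bash
python3 st.py
```

```text
t 5.8 pos [433.22 292.43   6.34] jaw 116.0 down [ 0.  0. -1.] F [-0.28 -0.21 -1.03] q [-42.  16.   5. 114.  -2.  50.  81.]
```

Now 1 mm rows, checking the force often.

{"api": "step_arm", "payload": {
  "steps": [0, 0, 0, 0.036, 0.018, 0, 1, 0, 0, 0, 0.036, 0.018, 0, 1, 0, 0, 0, 0, 0, 0, 1]
}}

```text
time: 6.05
tool_pos: [435.1, 293.3, 6.4]
tool_rot: [-66.0, 90.0, 50.0]
wrist_force: [-0.6, 0.1, 0.4]
grip_width: 0.1
```

{"api": "step_arm", "payload": {
  "steps": [0, 0, 0, 0.036, 0.018, 0, 1, 0, 0, 0, 0, 0, 0, 1]
}}

```text
time: 6.22
tool_pos: [435.9, 293.7, 6.4]
tool_rot: [-64.2, 90.0, 51.7]
wrist_force: [0.5, 0.1, -0.7]
grip_width: 0.1
```

{"api": "step_arm", "payload": {
  "steps": [0, 0, 0, 0.036, 0.018, 0, 1, 0, 0, 0, 0, 0, 0, 1]
}}

```text
time: 6.38
tool_pos: [436.8, 294.2, 6.4]
tool_rot: [-62.7, 90.0, 53.3]
wrist_force: [-0.7, -0.2, 0.5]
grip_width: -0.1
```

```bash
python3 st.py
```

```text
t 6.38 pos [436.83 294.19   6.38] jaw 116.0 down [ 0.  0. -1.] F [-0.65 -0.19  0.51] q [-42.  17.   5. 114.  -2.  50.  81.]
```

{"api": "step_arm", "payload": {
  "steps": [0, 0, 0, 0.036, 0.018, 0, 1, 0, 0, 0, 0, 0, 0, 1]
}}

```text
time: 6.55
tool_pos: [437.7, 294.6, 6.4]
tool_rot: [-62.5, 90.0, 53.5]
wrist_force: [-0.0, -0.1, 0.2]
grip_width: -0.4
```

{"api": "step_arm", "payload": {
  "steps": [0, 0, 0, 0.036, 0.018, 0, 1, 0, 0, 0, 0, 0, 0, 1]
}}

```text
time: 6.72
tool_pos: [438.7, 295.1, 6.4]
tool_rot: [-74.5, 90.0, 41.5]
wrist_force: [-0.6, 0.1, -0.2]
grip_width: 0.1
```

{"api": "step_arm", "payload": {
  "steps": [0, 0, 0, 0.036, 0.018, 0, 1, 0, 0, 0, 0, 0, 0, 1]
}}

```text
time: 6.88
tool_pos: [439.6, 295.6, 6.4]
tool_rot: [-67.6, 90.0, 48.4]
wrist_force: [0.5, -1.2, -0.3]
grip_width: 0.1
```

```bash
python3 st.py; python3 - <<'E'
from h import *
c=capture("top");i=c["image"][230:380,240:390];cv2.imwrite("pics/t4.png",cv2.resize(i,(600,600),interpolation=cv2.INTER_CUBIC))
E
```

```text
t 6.88 pos [439.56 295.56   6.36] jaw 116.0 down [ 0.  0. -1.] F [ 0.55 -1.19 -0.3 ] q [-42.  17.   5. 113.  -2.  50.  81.]
```

View pics/t4.png

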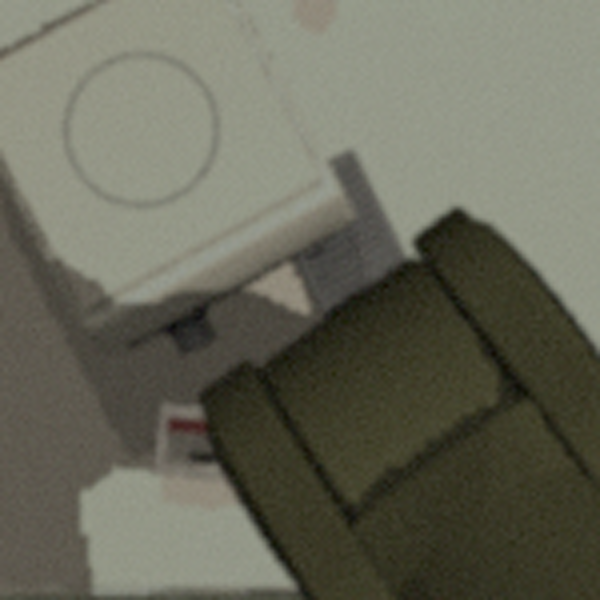

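{"api": "step_arm", "payload": {
  "steps": [0, 0, 0, 0.036, 0.018, 0, 1, 0, 0, 0, 0, 0, 0, 1]
}}

```text
time: 7.1
tool_pos: [440.4, 296.0, 6.4]
tool_rot: [-43.9, 90.0, 72.1]
wrist_force: [-0.0, 0.0, -0.2]
grip_width: 0.1
```

{"api": "step_arm", "payload": {
  "steps": [0, 0, 0, 0.036, 0.018, 0, 1, 0, 0, 0, 0, 0, 0, 1]
}}

```text
time: 7.27
tool_pos: [441.0, 296.3, 6.3]
tool_rot: [89.2, 90.0, -154.8]
wrist_force: [-0.5, 0.2, 1.0]
grip_width: 0.2
```

```bash
python3 st.py
```

```text
t 7.27 pos [441.01 296.28   6.29] jaw 116.0 down [-0.001 -0.    -1.   ] F [-0.49  0.21  1.  ] q [-41.  17.   5. 113.  -2.  50.  81.]
```

{"api": "step_arm", "payload": {
  "steps": [0, 0, 0, 0.036, 0.018, 0, 1, 0, 0, 0, 0, 0, 0, 1]
}}

```text
time: 7.43
tool_pos: [441.5, 296.6, 6.2]
tool_rot: [92.0, 89.9, -152.1]
wrist_force: [-2.4, -1.1, 1.5]
grip_width: -0.0
```

```bash
python3 - <<'E'
from h import *
for i in range(3):
    capture("top"); s=get_state(); print(s["tool_pos"].round(2),s["wrist_force"].round(2),s["wrist_torque"].round(2))
E
```

```text
[441.57 296.57   6.19] [-3.05 -1.64  2.03] [-0.28  0.55  0.02]
[441.53 296.56   6.2 ] [-2.98 -1.85  1.95] [-0.36  0.6  -0.  ]
[441.57 296.58   6.2 ] [-2.18 -2.08  2.23] [-0.3   0.6   0.02]
```

{"api": "step_arm", "payload": {
  "steps": [0, 0, 0, 0.012, 0.006, 0, 1, 0, 0, 0, 0, 0, 0, 1]
}}

```text
time: 7.75
tool_pos: [441.9, 296.7, 6.2]
tool_rot: [91.0, 89.9, -153.0]
wrist_force: [-3.5, -2.2, 1.9]
grip_width: 0.1
```

```bash
cat > ff.py <<'E'
from h import *
a=[]
for i in range(5):
    capture("top"); s=get_state(); a.append(np.r_[s["tool_pos"],s["wrist_force"],s["wrist_torque"]])
print(s["time"],np.mean(a,0).round(2))
E
python3 ff.py
```

```text
8.0 [ 4.4195e+02  2.9677e+02  6.1900e+00 -3.9600e+00 -1.9500e+00  1.9700e+00
 -4.0000e-01  8.3000e-01  1.0000e-02]
```

{"api": "step_arm", "payload": {
  "steps": [0, 0, 0, -0.036, -0.018, 0, 1, 0, 0, 0, -0.15, -0.073, 0, 1, 0, 0, 0, -0.3, -0.15, 0, 1, 0, 0, 0, -0.3, -0.15, 0, 1, 0, 0, 0, 0, 0, 0.6, 1, 0, 0, 0, 0, 0, 0.9, 1, 0, 0, 0, 0, 0, 0.9, 1, 0, 0, 0, 0, 0, 0.9, 1, 0, 0, 0, 0, 0, 0.9, 1]
}}

```text
time: 8.75
tool_pos: [422.3, 286.9, 112.5]
tool_rot: [-80.0, 90.0, 36.0]
wrist_force: [-0.4, 0.3, -0.4]
grip_width: 0.1
```

```bash
python3 st.py; python3 - <<'E'
from h import *
c=capture("top");i=c["image"][210:360,220:370];cv2.imwrite("pics/t5.png",cv2.resize(i,(600,600),interpolation=cv2.INTER_CUBIC))
for t,z in (("shim_heel",6),("shim_tip",0),("rocking_corner",65)):
    for e in tip_of("top",t)[:1]: print(t,round(e["conf"],2),onz(c,px(e),z).round(1))
E
```

```text
t 8.75 pos [422.31 286.87 112.48] jaw 116.0 down [ 0.001  0.001 -1.   ] F [-0.39  0.31 -0.45] q [-42.   7.   5. 111.  -1.  62.  79.]
shim_heel 0.6 [524.3 340.    6. ]
shim_tip 0.66 [526.8 338.3   0. ]
```

View pics/t5.png

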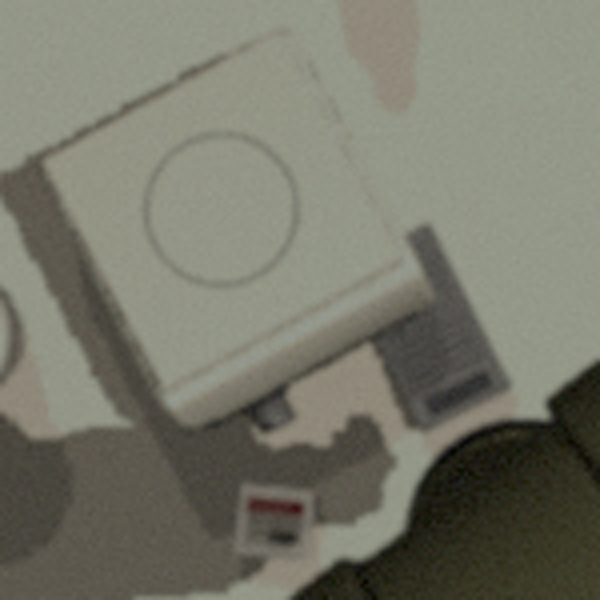

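{"api": "step_arm", "payload": {
  "steps": [0, 0, 0, 0.75, 0.44, 0, 1, 0, 0, 0, 0.75, 0.44, 0, 1, 0, 0, 0, 0.75, 0.44, 0, 1, 0, 0, 0, 0.75, 0.44, 0, 1, 0, 0, 0, 0.75, 0.44, 0, 1, 0, 0, 0, 0, 0, -0.4, 1, 0, 0, 0, 0, 0, -0.4, 1, 0, 0, 0, 0, 0, -0.4, 1, 0, 0, 0, 0, 0, 0, 1, 0, 0, 0, 0, 0, 0, 1]
}}

```text
time: 9.78
tool_pos: [514.8, 341.2, 79.7]
tool_rot: [97.9, 89.8, -146.2]
wrist_force: [-0.5, 0.7, 0.7]
grip_width: 0.1
```

```bash
python3 st.py; python3 - <<'E'
from h import *
for n in ("top","scene"):
    c=capture(n); i=c["image"][170:370,180:380];cv2.imwrite(f"pics/{n}6.png",cv2.resize(i,(500,500),interpolation=cv2.INTER_CUBIC))
E
```

```text
t 9.78 pos [514.8  341.17  79.71] jaw 116.0 down [-0.003 -0.002 -1.   ] F [-0.48  0.66  0.68] q [-41.  21.   6.  98.  -2.  61.  82.]
```

View pics/top6.png

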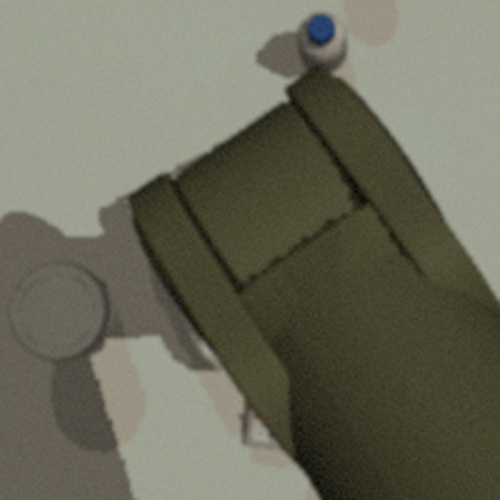

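View pics/scene6.png

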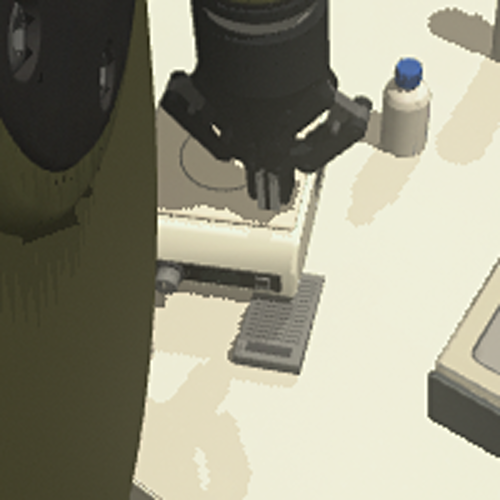

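{"api": "step_arm", "payload": {
  "steps": [0, 0, 0, 0, 0, -0.2, 1, 0, 0, 0, 0, 0, -0.2, 1, 0, 0, 0, 0, 0, -0.1, 1, 0, 0, 0, 0, 0, 0, 1]
}}

```text
time: 10.22
tool_pos: [516.0, 341.8, 68.0]
tool_rot: [97.8, 89.9, -146.2]
wrist_force: [0.2, -1.1, -0.8]
grip_width: 0.0
```

{"api": "step_arm", "payload": {
  "steps": [0, 0, 0, 0, 0, -0.04, 1, 0, 0, 0, 0, 0, 0, 1]
}}

```text
time: 10.38
tool_pos: [516.5, 342.2, 67.7]
tool_rot: [64.9, 90.0, -179.2]
wrist_force: [0.3, -0.0, 0.2]
grip_width: -0.2
```

```bash
python3 ff.py
```

```text
10.6333 [ 5.1659e+02  3.4226e+02  6.7960e+01  4.0000e-02 -3.8000e-01  0.0000e+00
 -3.0000e-02 -1.0000e-02 -0.0000e+00]
```

{"api": "step_arm", "payload": {
  "steps": [0, 0, 0, 0, 0, -0.04, 1, 0, 0, 0, 0, 0, -0.04, 1, 0, 0, 0, 0, 0, 0, 1, 0, 0, 0, 0, 0, 0, 1]
}}

```text
time: 10.97
tool_pos: [516.4, 342.2, 65.7]
tool_rot: [79.4, 90.0, -164.6]
wrist_force: [-0.2, -0.7, -0.8]
grip_width: 0.1
```

{"api": "step_arm", "payload": {
  "steps": [0, 0, 0, 0, 0, -0.04, 1, 0, 0, 0, 0, 0, 0, 1, 0, 0, 0, 0, 0, 0, 1]
}}

```text
time: 11.22
tool_pos: [516.6, 342.3, 65.1]
tool_rot: [-65.3, 90.0, 50.6]
wrist_force: [-0.9, -0.9, 1.2]
grip_width: -0.4
```

```bash
python3 ff.py
```

```text
11.4667 [ 5.1661e+02  3.4228e+02  6.5050e+01 -1.6000e-01 -3.0000e-01  1.8200e+00
 -6.0000e-02  4.0000e-02  0.0000e+00]
```

{"api": "step_arm", "payload": {
  "steps": [0, 0, 0, 0, 0, -0.03, 1, 0, 0, 0, 0, 0, 0, 1, 0, 0, 0, 0, 0, 0, 1]
}}

```text
time: 11.72
tool_pos: [516.6, 342.3, 65.0]
tool_rot: [-58.8, 90.0, 57.2]
wrist_force: [-2.6, -1.3, 6.0]
grip_width: -0.2
```

```bash
python3 ff.py
```

```text
11.9667 [ 5.1664e+02  3.4226e+02  6.4990e+01 -1.6600e+00 -8.2000e-01  6.0900e+00
 -2.8000e-01  3.6000e-01  0.0000e+00]
```

{"api": "step_arm", "payload": {
  "steps": [0, 0, 0, 0, 0, -0.03, 1, 0, 0, 0, 0, 0, 0, 1, 0, 0, 0, 0, 0, 0, 1, 0, 0, 0, 0, 0, 0, 1, 0, 0, 0, 0, 0, 0, 1, 0, 0, 0, 0, 0, 0, 1]
}}

```text
time: 12.47
tool_pos: [516.7, 342.2, 64.9]
tool_rot: [-56.6, 90.0, 59.4]
wrist_force: [-3.1, -3.0, 9.9]
grip_width: -0.1
```

```bash
python3 ff.py
```

```text
12.7167 [ 5.1665e+02  3.4226e+02  6.4940e+01 -2.8800e+00 -2.0700e+00  9.8600e+00
 -4.7000e-01  6.8000e-01  1.0000e-02]
```

{"api": "step_arm", "payload": {
  "steps": [0, 0, 0, 0, 0, -0.02, 1, 0, 0, 0, 0, 0, 0, 1, 0, 0, 0, 0, 0, 0, 1, 0, 0, 0, 0, 0, 0, 1, 0, 0, 0, 0, 0, 0, 1, 0, 0, 0, 0, 0, 0, 1]
}}

```text
time: 13.22
tool_pos: [516.7, 342.2, 64.9]
tool_rot: [-56.6, 90.0, 59.3]
wrist_force: [-3.1, -2.1, 12.0]
grip_width: 0.1
```

```bash
python3 ff.py
```

```text
13.4667 [ 5.1665e+02  3.4224e+02  6.4910e+01 -3.7100e+00 -3.0200e+00  1.2110e+01
 -6.0000e-01  8.9000e-01  2.0000e-02]
```

{"api": "step_arm", "payload": {
  "steps": [0, 0, 0, 0, 0, 0.1, 1, 0, 0, 0, 0, 0, 0.4, 1, 0, 0, 0, 0, 0, 0.9, 1, 0, 0, 0, 0, 0, 0.9, 1, 0, 0, 0, -0.5, -0.3, 0.9, 1, 0, 0, 0, -0.9, -0.5, 0.9, 1, 0, 0, 0, -0.9, -0.8, 0.5, 1, 0, 0, 0, -0.9, -0.8, 0, 1, 0, 0, 0, -0.6, -0.9, 0, 1, 0, 0, 0, -0.3, -0.9, 0, 1]
}}

```text
time: 14.3
tool_pos: [411.9, 236.9, 178.3]
tool_rot: [-5.0, 90.0, 111.1]
wrist_force: [0.8, -0.7, -0.0]
grip_width: -0.1
```

{"api": "step_arm", "payload": {
  "steps": [0, 0, 0, 0, -0.9, 0, 1, 0, 0, 0, 0, -0.9, 0, 1, 0, 0, 0, 0, -0.9, 0, 1, 0, 0, 0, 0, -0.9, 0, 1, 0, 0, 0, 0, 0, 0, 1, 0, 0, 0, 0, 0, 0, 1]
}}

```text
time: 14.8
tool_pos: [414.1, 146.3, 178.2]
tool_rot: [-51.9, 89.9, 63.9]
wrist_force: [0.0, 0.7, 0.2]
grip_width: 0.2
```

```bash
python3 st.py; python3 - <<'E'
from h import *
for n in ("top","scene"):
    c=capture(n); i=c["image"][200:350,210:360];cv2.imwrite(f"pics/{n}7.png",cv2.resize(i,(600,600),interpolation=cv2.INTER_CUBIC))
E
python3 fit.py
```

```text
t 14.8 pos [414.13 146.29 178.24] jaw 115.8 down [ 0.     0.001 -1.   ] F [0.02 0.7  0.18] q [-36.  -6.  12. 116.   1.  70.  92.]
top 0.7 792
shim top [488.2 317.1  23.7] 411
shim both [488.2 317.1  23.7] 411
top 0.66 5809
stirrer top [527.2 394.3  28. ] 280
stirrer both [527.2 394.3  28. ] 280
```

View pics/top7.png

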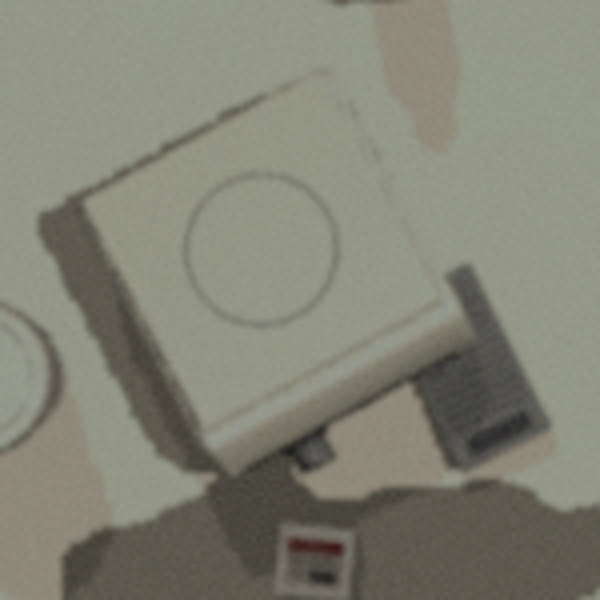

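View pics/scene7.png

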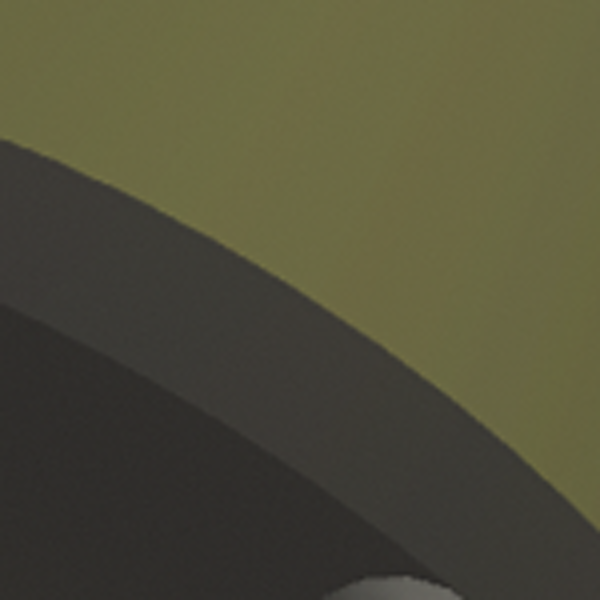

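{"api": "step_arm", "payload": {
  "steps": [0, 0, 0, 0.05, 0.94, 0, 1, 0, 0, 0, 0.05, 0.94, 0, 1, 0, 0, 0, 0.05, 0.94, -0.5, 1, 0, 0, 0, 0.05, 0.94, -0.5, 1, 0, 0, 0, 0.05, 0.94, -0.5, 1, 0, 0, 0, 0.05, 0.92, -0.5, 1, 0, 0, 0, 0, 0, -0.9, 1, 0, 0, 0, 0, 0, -0.9, 1, 0, 0, 0, 0, 0, 0, 1, 0, 0, 0, 0, 0, 0, 1]
}}

```text
time: 16.13
tool_pos: [420.6, 287.1, 81.9]
tool_rot: [103.0, 89.8, -141.0]
wrist_force: [-0.2, -0.2, 0.4]
grip_width: -0.1
```

```bash
python3 st.py
```

```text
t 16.13 pos [420.64 287.1   81.92] jaw 116.0 down [-0.002 -0.002 -1.   ] F [-0.22 -0.16  0.37] q [-42.   9.   5. 113.  -1.  58.  79.]
```

{"api": "step_arm", "payload": {
  "steps": [0, 0, 0, 0.05, 0, -0.9, 1, 0, 0, 0, 0, 0, -0.9, 1, 0, 0, 0, 0, 0, -0.7, 1, 0, 0, 0, 0, 0, -0.3, 1, 0, 0, 0, 0, 0, 0, 1, 0, 0, 0, 0, 0, 0, 1]
}}

```text
time: 16.63
tool_pos: [423.6, 288.1, 14.1]
tool_rot: [-75.7, 89.9, 40.2]
wrist_force: [1.2, 0.1, -0.1]
grip_width: 0.2
```

```bash
python3 st.py
```

```text
t 16.63 pos [423.64 288.14  14.12] jaw 115.9 down [ 0.001  0.001 -1.   ] F [ 1.17  0.13 -0.14] q [-42.  14.   5. 116.  -2.  50.  80.]
```

Down 7.5 mm more, and forward to about 3 mm short of the heel contact.

{"api": "step_arm", "payload": {
  "steps": [0, 0, 0, 0, 0, -0.15, 1, 0, 0, 0, 0, 0, -0.13, 1, 0, 0, 0, 0, 0, 0, 1, 0, 0, 0, 0.15, 0.073, 0, 1, 0, 0, 0, 0.15, 0.073, 0, 1, 0, 0, 0, 0.15, 0.073, 0, 1, 0, 0, 0, 0.12, 0.05, 0, 1, 0, 0, 0, 0, 0, 0, 1]
}}

```text
time: 17.3
tool_pos: [438.0, 294.9, 6.1]
tool_rot: [-84.6, 89.9, 31.3]
wrist_force: [0.5, -0.6, -0.5]
grip_width: -0.1
```

```bash
python3 ff.py
```

```text
17.55 [ 4.3702e+02  2.9440e+02  5.7700e+00  2.1000e-01  3.0000e-02 -5.0000e-02
 -0.0000e+00  0.0000e+00  1.0000e-02]
```

{"api": "step_arm", "payload": {
  "steps": [0, 0, 0, 0.036, 0.018, 0, 1, 0, 0, 0, 0.036, 0.018, 0, 1, 0, 0, 0, 0.036, 0.018, 0, 1, 0, 0, 0, 0.036, 0.018, 0, 1, 0, 0, 0, 0, 0, 0, 1, 0, 0, 0, 0, 0, 0, 1]
}}

```text
time: 18.05
tool_pos: [440.6, 296.2, 5.8]
tool_rot: [-15.7, 90.0, 100.3]
wrist_force: [-0.2, -0.0, 0.4]
grip_width: 0.3
```

```bash
python3 ff.py
```

```text
18.3 [ 4.4055e+02  2.9618e+02  5.8200e+00 -3.0000e-02  4.5000e-01 -2.8000e-01
 -1.0000e-02 -1.0000e-02 -1.0000e-02]
```

{"api": "step_arm", "payload": {
  "steps": [0, 0, 0, 0.036, 0.018, 0, 1, 0, 0, 0, 0, 0, 0, 1, 0, 0, 0, 0, 0, 0, 1]
}}

```text
time: 18.55
tool_pos: [441.6, 296.7, 5.9]
tool_rot: [-54.0, 90.0, 62.0]
wrist_force: [-0.6, -0.2, -0.7]
grip_width: 0.1
```

```bash
python3 ff.py
```

```text
18.8 [ 4.4150e+02  2.9668e+02  5.8500e+00 -9.0000e-02 -4.5000e-01 -1.5000e-01
  1.0000e-02 -2.0000e-02 -1.0000e-02]
```

{"api": "step_arm", "payload": {
  "steps": [0, 0, 0, 0.024, 0.012, 0, 1, 0, 0, 0, 0, 0, 0, 1, 0, 0, 0, 0, 0, 0, 1]
}}

```text
time: 19.05
tool_pos: [441.9, 296.9, 5.8]
tool_rot: [84.3, 90.0, -159.7]
wrist_force: [0.1, -0.1, -0.2]
grip_width: 0.0
```

```bash
python3 ff.py
```

```text
19.3 [ 4.4188e+02  2.9686e+02  5.7600e+00 -9.0000e-01 -3.0000e-01 -3.0000e-02
 -1.3000e-01  2.1000e-01 -2.0000e-02]
```

{"api": "step_arm", "payload": {
  "steps": [0, 0, 0, 0.024, 0.012, 0, 1, 0, 0, 0, 0, 0, 0, 1, 0, 0, 0, 0, 0, 0, 1]
}}

```text
time: 19.55
tool_pos: [441.9, 296.9, 5.7]
tool_rot: [91.5, 89.9, -152.5]
wrist_force: [-4.0, -2.0, 2.4]
grip_width: -0.0
```

```bash
python3 ff.py
```

```text
19.8 [442.01 296.93   5.66  -4.17  -1.71   2.41  -0.46   0.93   0.  ]
```

{"api": "step_arm", "payload": {
  "steps": [0, 0, 0, -0.036, -0.018, 0, 1, 0, 0, 0, -0.15, -0.073, 0, 1, 0, 0, 0, -0.3, -0.15, 0, 1, 0, 0, 0, -0.3, -0.15, 0, 1, 0, 0, 0, 0, 0, 0.6, 1, 0, 0, 0, 0, 0, 0.9, 1, 0, 0, 0, 0, 0, 0.9, 1, 0, 0, 0, 0, -0.3, 0.9, 1, 0, 0, 0, 0, -0.9, 0.9, 1, 0, 0, 0, 0, -0.9, 0.9, 1]
}}

```text
time: 20.63
tool_pos: [422.5, 235.0, 134.5]
tool_rot: [-79.1, 89.9, 37.0]
wrist_force: [0.6, 0.0, 0.3]
grip_width: -0.1
```

{"api": "step_arm", "payload": {
  "steps": [0, 0, 0, 0, -0.9, 0.3, 1, 0, 0, 0, 0, -0.9, 0.3, 1, 0, 0, 0, 0, -0.9, 0, 1, 0, 0, 0, 0, -0.9, 0, 1, 0, 0, 0, 0, -0.9, 0, 1, 0, 0, 0, 0, -0.9, 0, 1, 0, 0, 0, 0, 0, 0, 1, 0, 0, 0, 0, 0, 0, 1, 0, 0, 0, 0, 0, 0, 1]
}}

```text
time: 21.38
tool_pos: [422.9, 100.6, 148.5]
tool_rot: [-63.2, 89.9, 52.8]
wrist_force: [-0.2, 0.3, -0.5]
grip_width: -0.0
```

```bash
python3 st.py; python3 - <<'E'
from h import *
from fit import fit
c=capture("top"); i=c["image"][180:380,200:480];cv2.imwrite("pics/top8.png",cv2.resize(i,(784,560),interpolation=cv2.INTER_CUBIC))
for t,z in dict(shim_heel=6,rocking_corner=65,stain_bottle=0,sample_cup=0,sticky_pad=0,cover_glass_box=0).items():
    for e in tip_of("top",t)[:1]: print(t,round(e["conf"],2),onz(c,px(e),z).round(1))
fit("stirrer",np.array([528,394.5,28]),("top",))
E
```

```text
t 21.38 pos [422.86 100.63 148.48] jaw 116.0 down [ 0.001  0.001 -1.   ] F [-0.19  0.26 -0.52] q [-32.  -5.  15. 119.   1.  66.  98.]
shim_heel 0.8 [454.3 301.1   6. ]
rocking_corner 0.89 [523.4 340.4  65. ]
stain_bottle 0.68 [680.  350.5   0. ]
sample_cup 0.83 [488.2 512.2   0. ]
cover_glass_box 0.73 [403.8 382.4   0. ]
top 0.56 5847
stirrer top [526.9 394.4  27.7] 277
stirrer both [526.9 394.4  27.7] 277
```

View pics/top8.png

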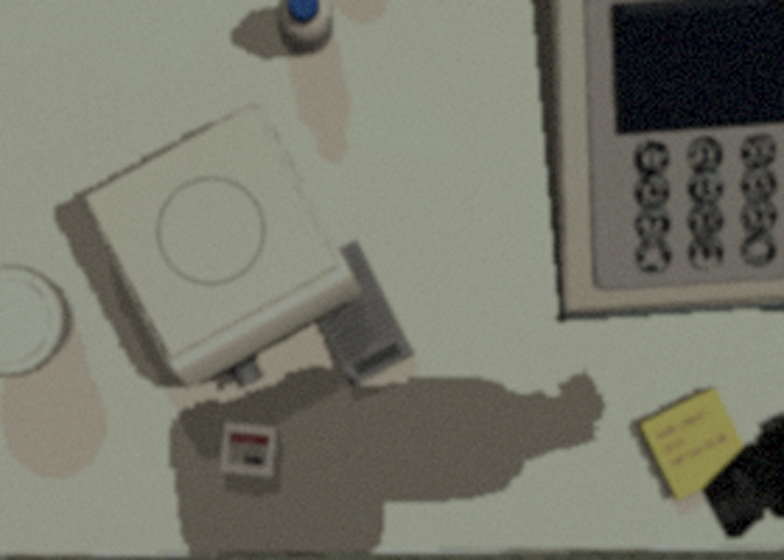

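```bash
python3 -c "
from cell import *
print(job_done())"
```

```text
the job is handed in; nothing more can be done
None
```

The shim is tight under the short foot and the corner held under a firm press. I handed the job in at about 21.5 s of the 58 s; no verdict was reported.

- **Pushing:** I pushed the shim about 32 mm along its own axis with the shut fingers until it went snug at about 4.4 N. Then I backed off.
- **Rocking test:** I pressed down near the marked point, about 4 mm from it, with up to about 12 N. The finger height fell only 0.14 mm (65.05 to 64.91 mm), so the corner no longer dips.
- **Tightness afterwards:** I pushed the heel again. Contact came at the same place, and the push rose to about 4.5 N within 0.13 mm, so the press had not loosened the shim.
- **Final pictures:**
  - From the top camera the stirrer sits within about 1 mm of where it stood.
  - I put the foot about 21 mm ahead of the shim's centre and 5 mm off its axis, but the fit of the half-hidden shim was rough.
  - The bottle and the cover glass box measure within about 4 mm of their first positions.

**Not measured:**
- The force the shim carries at rest is judged only from the push and the press.
- The stirrer's tilt and the height of its feet were not measured. The arm blocked the scene camera, so the last look was from the top camera only.
- The network missed the sample cup in the first picture and the sticky pad in the last. Both look unmoved to the eye.

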